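# Draw the blue modelling tool from its light stand

### The job

Take the blue-handled modelling tool out of the light plywood stand by pulling it straight up along its own axis, so that the stand neither tips nor lifts nor gets dragged from its spot, and the pink tool stays in its place. Then lower it, ball end down, into the white cup until it is close above the bottom before you let go, and leave it resting in the upright cup.

Things in the scene. Friction and masses are not known exactly. Their poses are not given: they have to be found in the camera images.
- blue_center (a point): Centre, on the axis, of the blue modelling tool: rigid rod 150 mm long, 40 g; round blue handle 14 mm thick over a 14 mm steel ball foot. z runs from ball to handle end: foot -75, top +75 mm. It stands ball down, 1.5 mm play, in an end hole of the stand, its foot 4 mm above the table, 90 mm free above the stand. Best gripped some 35 mm above this point.
- pink_center (a point): Centre of the pink modelling tool, same shape and size as the blue one, standing in the other end hole of the stand. To be left there. Its top is 154 mm above the table: carry the blue one well over or around it.
- stand: Light free-standing plywood stand (100 g), 42 mm along x, 180 along y, 64 high; origin: centre of underside, z up. Pierced boards give three 17 mm holes in a row at y = -60, 0, +60 mm, the middle one empty. Tools stand on its 4 mm base board and must rise 60 mm to come clear. Fingers closing along its x have free room on both sides.
- cup: White ceramic cup without a handle, 400 g, rim 90 mm in outer diameter, 85 mm high, wall 4 mm, tapering towards the bottom, inner floor about 5 mm above the table; origin at the centre of its underside, z up.
Not all that is in view belongs to the job. What is shaped like the cup but red is not meant.

How it is judged (in metres and radians):
On the way, in this order (a step that is already met when the one before it is completed fails the run):
1. the blue tool is drawn up clear of the stand, upright, while the stand keeps standing (z of blue_center in the frame of stand above 0.137 m and angle between blue_center's own z axis and vertical below 0.35 rad and angle between stand's own z axis and vertical below 0.1 rad and horizontal distance between blue_center and stand below 0.15 m), for 0.1 s.
2. the blue tool, still held, is lowered into the cup with its ball less than 35 mm from the bottom (z of blue_center in the frame of cup below 0.115 m and horizontal distance between blue_center and cup below 0.04 m and contact force between the fingers and blue above 1 N), for 0.05 s.
At the end, for the whole second after the job is handed in: The blue tool rests in the white cup, ball down: centre within 45 mm of the cup's axis, 40 to 86 mm above its underside, leaning under 50 degrees. Cup and stand are upright on the table within 6 degrees, the stand within 20 mm of its starting spot, the pink tool still in the stand (horizontal distance between blue_center and cup below 0.045 m and z of blue_center in the frame of cup between 0.04 and 0.086 m and angle between blue_center's own z axis and vertical below 0.9 rad and angle between each of cup, stand's own z axis and vertical below 0.1 rad and height (world z) of stand below 0.01 m and z of pink_center in the frame of stand below 0.095 m and horizontal distance between pink_center and stand below 0.08 m and distance of stand from where it was at the start of the episode below 0.02 m); the robot touches nothing.
It fails at once if the stand tips by more than 11 degrees (angle between stand's own z axis and vertical above 0.2 rad).
It fails at once if the stand is lifted more than 20 mm with the tool (height (world z) of stand above 0.02 m).
It fails at once if the pink tool is drawn out of its hole (z of pink_center in the frame of stand above 0.11 m).
It fails at once if the cup is tipped by more than 17 degrees (angle between cup's own z axis and vertical above 0.3 rad).
It also fails if it takes over 45 s, if anything falls off the work surface, if the arm or the gripper's body presses on something with over 40 N, if the wrist force passes 120 N, or if a joint passes its speed limit or range.

### The arm

A 6-joint arm with a two-finger parallel gripper is mounted at the origin on the work surface. World frame = base frame: x ahead of the robot, y to its left, z up, the work surface at z = 0. Lengths are in mm, angles in rad, forces in N, time in s.
With the tool pointing down it reaches from about 425 to 1125 mm from the base axis. Payload 14.9 kg.
Tool frame: the origin (TCP) lies midway between the tips of the shut fingers; the grasp point (between the pads) lies 19 mm behind it; z points along the fingers, y is the line along which they close (so a half turn about z gives the same grasp; the last joint's range is limited). The gripper opens to 91 mm and grips with 3 to 60 N. Pads are 32 mm wide; open, the fingers measure 118 mm over their backs; the gripper's body (76 mm by 178 mm) begins 60 mm behind the grasp point.
Start: joints at [1.3, 0.379, 1.734, -0, 1.028, -0.033], TCP at [164.902, 680.313, 213.932] pointing down, gripper open.
Joint ranges: [-2.77, 2.77], [-0.74, 2.19], [0, 2.66], [-1.06, 4.2], [0.31, 2.87], [-3.08, 3.08]. Speed limits (rad/s): [1.89, 1.89, 2.39, 3.14, 3.14, 3.14].

### API

Orientations are given as a rotation vector (axis times angle).
In Python, from bench import manip, cams, workorder, spotter gives the robot as it stands.
- The arm moves only by the tool move_arm, never from a script. Its argument "moves" is a list of rows, each an object of numbers: "rx", "ry", "rz": the turn, a rotation vector about the world's x, y, z in units of 45 degrees (1.0 is 45 degrees); "tx", "ty", "tz": the shift along the world's x, y, z in units of 0.3 m (1.0 is 0.3 m); "gripper": the opening, from 0 (shut) to 1 (fully open). In form: [{"rx": .., "ry": .., "rz": .., "tx": .., "ty": .., "tz": .., "gripper": ..}, ...]. A call has 1 to 20 rows; each row is the pose to reach, as a shift and turn from the pose commanded when the call began; what a row does not reach only later rows make up. A row lasts 1/8 s, in which the tool goes at most 62.5 mm and 10.7 degrees, less where a joint would pass 70% of its speed; a pose out of reach is approached as far as the arm can. A call with a number of a shift or a turn outside -1 to 1 is refused whole. A call with a gripper value outside its range is refused whole. The fingers move at their own pace and stop on an object; "grip_force" is the grip in N (left out, the last holds). Time passes only in rows, so rows that repeat a pose let the fingers close. It gives the time, the measured TCP pose, the force, the opening and the grip force at its end, in the units of the state.
- manip.get_state(): the state, without advancing time (a new reading comes with each control period).
- cams.capture(name): name is "side" or "top"; returns a dict with "frame" (420x560x3 uint8, red, green, blue), "fx", "fy", "cx", "cy" (pixels), "k1" (the pictures are not rectified: a ray, as slopes to the right and down, at radius r is drawn at 1 + k1 r^2 times it, then the intrinsics apply), "rvec" (rotation vector, rad) and "tvec" (3), from world to camera coordinates, as OpenCV has them. Camera axes: x right, y down, z forward; pixel columns grow to the right and rows downward; lengths in mm; the calibration is good to about 2 mm. A picture is of the moment at which its call begins. There is no depth.
- workorder.job_done(): hands the job in; it is judged then, once.
Trained networks look in a picture, given as the dict that the camera call returned (one of the last four; its "shot" number tells which), for a name from the list of things; names that differ only in an ending like _2 or _b are one class to them, and where a whole thing is asked for, a point or a joint stands for the part that bears it (a point fixed in the world has none). Each returns a list of dicts, best first, with "confidence" (0 to 1); they miss things now and then, are a little off and sometimes report something else, mostly with a low value. They report only what shows in the picture. A call takes as long as a camera call. They do not tell look-alikes from the thing itself.
- spotter.recognise(picture, label): "point" ([row, column] in pixels, amid what is visible of it).
- spotter.silhouettes(picture, label): "mask" (420x560 bool, what is visible of it) and "point" ([row, column] in pixels, amid what is visible of it).
The state is a dict: "t": time; "joints": joint angles; "dq": joint speeds; "effort": joint torques, N m; "eef_pos": TCP position; "tool_rot": TCP orientation; "ft_force": force on the tool from outside, world axes, zero at the start; "torque": the same for the moment, N m; "width": opening from 0.0 (shut) to 1.0 (fully open); "grip_force": force on a finger pad.
Only numpy, scipy, OpenCV 4.12 (cv2) and the standard library are available. Lean on these libraries where they do the work, as an engineer would, in place of code of your own. Each camera call takes 0.05 s, during which the arm holds its last target. There are 200 camera calls.

## Working session

There is one attempt and no reset: what is moved stays moved. The work goes in short steps, Python scripts to look and compute and a tool call to move; the robot and the scene stay as the last step left them, time stands still between calls to the robot, and variables do not carry over. Pictures are saved under pics/ and viewed, at most 10 in all, crops included, and the job is handed in when it is done.

Besides the shell and the picture viewer there is one more tool, called after "Emit:" as a command line: name --argument value ..., lists and objects as JSON in quotes. move_arm: Moves the arm, as the interface text tells. Its arguments: {"type":"object","properties":{"moves":{"type":"array","items":{"type":"object","properties":{"rx":{"type":"number"},"ry":{"type":"number"},"rz":{"type":"number"},"tx":{"type":"number"},"ty":{"type":"number"},"tz":{"type":"number"},"gripper":{"type":"number"}}}},"grip_force":{"type":"number"}},"required":["moves"]}

```bash
mkdir -p pics
cat > h.py <<'E'
import numpy as np, cv2
from bench import manip, cams, workorder, spotter
def ray(c,rc):
    r,col=rc; d=np.array([(col-c['cx'])/c['fx'],(r-c['cy'])/c['fy']]); u=d.copy()
    for _ in range(20): u=d/(1+c['k1']*(u@u))
    R=cv2.Rodrigues(np.array(c['rvec'],float))[0]; t=np.array(c['tvec'],float)
    v=R.T@np.array([u[0],u[1],1]); return -R.T@t, v/np.linalg.norm(v)
def atz(c,rc,z):
    o,v=ray(c,rc); return o+v*(z-o[2])/v[2]
def tri(rays):
    A=0;b=0
    for o,v in rays:
        P=np.eye(3)-np.outer(v,v); A=A+P; b=b+P@o
    x=np.linalg.solve(A,b); return x,[np.linalg.norm((np.eye(3)-np.outer(v,v))@(x-o)) for o,v in rays]
def save(c,n): cv2.imwrite('pics/'+n,c['frame'][:,:,::-1])
E
python3 - <<'E'
from h import *
for n in ['side','top']:
    c=cams.capture(n); save(c,n+'1.png'); print(n,ray(c,(210,280)))
    for l in ['blue_center','pink_center','stand','cup']:
        for s in spotter.silhouettes(c,l)[:3]:
            ys,xs=np.where(s['mask']); print(l,round(s['confidence'],2),np.round(s['point']),'rows',ys.min(),ys.max(),'cols',xs.min(),xs.max(),len(ys))
print(manip.get_state())
E
```

```text
side (array([ 379.61074567, -658.45450306,  825.76642313]), array([ 0.14064318,  0.7057743 , -0.69433575]))
blue_center 0.74 [326. 367.] rows 310 343 cols 360 373 258
pink_center 0.66 [276. 332.] rows 260 294 cols 327 338 259
stand 0.6 [329. 347.] rows 279 375 cols 312 381 2953
cup 0.69 [124. 222.] rows 105 145 cols 205 236 1061
cup 0.67 [175. 284.] rows 158 203 cols 267 302 1307
cup 0.66 [181. 226.] rows 159 204 cols 208 243 1338
top (array([ 443.50399482,  125.69193991, 1145.10277769]), array([ 0.05668917,  0.00904583, -0.9983509 ]))
blue_center 0.62 [159. 436.] rows 159 168 cols 426 441 65
stand 0.72 [173. 402.] rows 157 190 cols 365 439 1232
cup 0.8 [245. 232.] rows 222 260 cols 215 250 1088
cup 0.78 [239. 133.] rows 220 255 cols 111 153 1172
cup 0.76 [177. 298.] rows 162 197 cols 281 316 1013
{'t': 0.5, 'joints': array([ 1.29969674e+00,  3.78932011e-01,  1.73422992e+00, -2.43071719e-06,
        1.02846761e+00, -3.32730146e-02]), 'dq': array([-0.00078419, -0.00171764,  0.00062775,  0.00115345,  0.00055528,
        0.00010897]), 'effort': array([-2.18565874e-03, -7.63166857e+01, -4.34438360e+01,  6.50396431e-02,
        3.95777856e-02, -9.11666518e-06]), 'eef_pos': array([164.90129461, 680.29931758, 213.89452973]), 'tool_rot': array([-3.72694925e-01, -3.11940390e+00,  5.77628861e-05]), 'ft_force': array([ 0.08019889, -0.29447632,  0.26249928]), 'torque': array([-0.03257848, -0.05447978, -0.00184233]), 'grip_force': 0.0, 'width': 1.000398933351297}
```

View pics/side1.png

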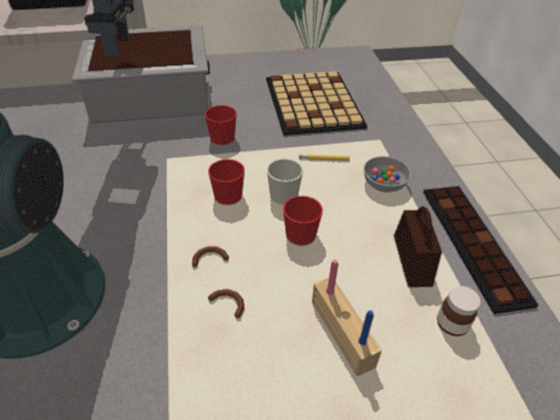

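View pics/top1.png

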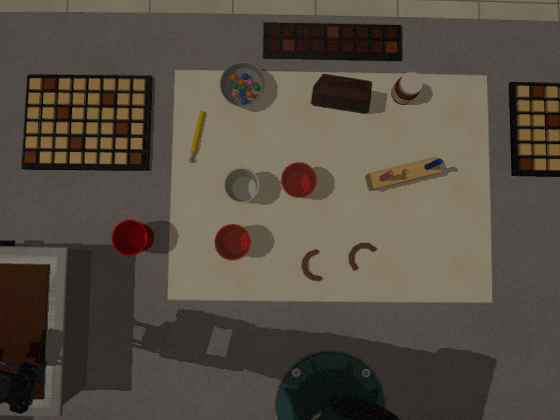

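The side view shows the blue handle from (310,370) to (343,364), the pink one at (276,332) and the white cup at (180,285). In the top view, blue is near (163,433), pink at (176,388) and the white cup at (185,242). The other cups are red.

```bash
cat > m.py <<'E'
from h import *
def ends(c,col,win):
    f=c['frame'].astype(int); r,g,b=f[...,0],f[...,1],f[...,2]
    m=(b>r+40)&(b>g+30) if col=='b' else (r>g+45)&(b>g+10)
    w=np.zeros_like(m); w[win[0]:win[1],win[2]:win[3]]=1; m&=w
    p=np.argwhere(m).astype(float); mu=p.mean(0); d=np.linalg.svd(p-mu,full_matrices=False)[2][0]
    s=(p-mu)@d; return mu+d*s.min(),mu+d*s.max(),len(p),(p.min(0),p.max(0))
if __name__=='__main__':
    S=cams.capture('side');T=cams.capture('top')
    for col,ws,wt in [('b',(295,350,350,385),(150,180,415,450)),('p',(250,300,320,345),(165,190,372,412))]:
        es=sorted(ends(S,col,ws)[:2],key=lambda e:e[0]); et=sorted(ends(T,col,wt)[:2],key=lambda e:-e[1])
        print(col,np.round(es,1).tolist(),np.round(et,1).tolist())
        for a,b in zip(es,et): print('  tri',[np.round(q,1) for q in tri([ray(S,a),ray(T,b)])], 'side154/64',atz(S,a,154).round(1),atz(S,a,64).round(1),'top',atz(T,b,154).round(1),atz(T,b,64).round(1))
    for s in spotter.silhouettes(T,'stand')[:1]:
        p=np.argwhere(s['mask']); k=[]
        for q in cv2.boxPoints(cv2.minAreaRect(p.astype(np.float32))): k.append(atz(T,q,60)[:2])
        k=np.array(k); print('stand',k.round(),k.mean(0),np.linalg.norm(np.diff(k,axis=0),axis=1))
    out={}
    for n,c,pt in [('S',S,(180,285)),('T',T,(185,242))]:
        for s in spotter.silhouettes(c,'cup'):
            if np.hypot(*(np.array(s['point'])-pt))<20:
                p=np.argwhere(s['mask']); print(n,s['confidence'],p.min(0),p.max(0),p.mean(0))
                cn,ax,an=cv2.fitEllipse(cv2.convexHull(p.astype(np.float32))); print('ell',cn,ax,atz(c,cn,85).round(1),atz(c,p.mean(0),42).round(1))
    cv2.imwrite('pics/z.png',np.hstack([cv2.resize(S['frame'][150:215,240:340,::-1],None,fx=4,fy=4),cv2.resize(T['frame'][150:215,210:310,::-1],None,fx=4,fy=4)]))
E
python3 m.py
```

```text
b [[310.8, 370.3], [343.2, 361.6]] [[159.6, 441.3], [166.2, 426.6]]
  tri [array([ 621.4, -240.2,  160. ]), array([0.8, 0.8])] side154/64 [ 622.7 -236.4  154. ] [ 655.3 -179.9   64. ] top [ 623.3 -242.6  154. ] [ 639.6 -276.1   64. ]
  tri [array([ 622. , -239.8,   57.6]), array([1.1, 1.1])] side154/64 [ 590.5 -292.3  154. ] [ 618.8 -243.3   64. ] top [ 607.2 -207.7  154. ] [ 622.  -237.9   64. ]
p [[260.7, 334.3], [292.9, 329.3]] [[172.1, 391.7], [173.6, 389.4]]
  tri [array([ 590.6, -124.2,  157. ]), array([0.8, 0.8])] side154/64 [ 590.7 -121.8  154. ] [619.  -49.9  64. ] top [ 591.8 -125.1  154. ] [ 605.3 -147.9   64. ]
  tri [array([ 592.2, -137.2,   77.9]), array([7.2, 7.2])] side154/64 [ 564.  -190.1  154. ] [ 588.7 -127.4   64. ] top [ 588.3 -119.6  154. ] [ 601.5 -141.9   64. ]
stand [[ 650. -264.]
 [ 601.  -78.]
 [ 557.  -88.]
 [ 606. -275.]] [ 603.33625386 -176.37399504] [193.40250375  45.28735157 192.83383296]
T 0.73 [168 225] [202 258] [184.86784599 241.49739854]
ell (184.82347106933594, 241.49160766601562) (34.266014099121094, 35.23244094848633) [565.  231.7  85. ] [569.8 236.   42. ]
```

View pics/z.png

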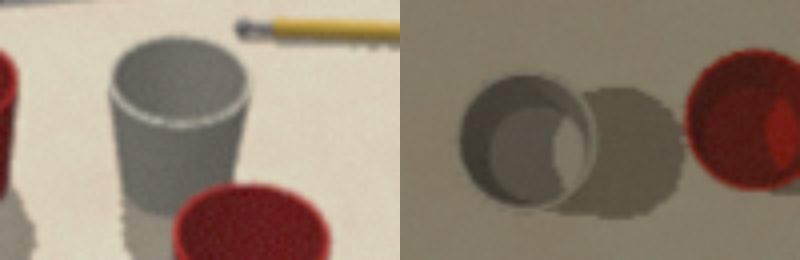

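Emit:
move_arm --moves '[{"tx":0.9,"ty":-0.6,"rz":-0.5,"gripper":1},{"tx":0.9,"ty":-0.6,"rz":-0.5,"gripper":1},{"tx":0.9,"ty":-0.6,"rz":-0.5,"gripper":1},{"tx":0.9,"ty":-0.6,"rz":-0.5,"gripper":1},{"tx":0.9,"ty":-0.6,"rz":-0.5,"gripper":1},{"tx":0.9,"ty":-0.6,"rz":-0.5,"gripper":1},{"tx":0.9,"ty":-0.6,"rz":-0.5,"gripper":1}]'

```text
$.moves[0]: bad value
```

Emit:
move_arm --moves '[{"tx":0.5,"ty":-1,"rz":-0.5,"gripper":1},{"tx":0.5,"ty":-1,"rz":-0.5,"gripper":1},{"tx":0.5,"ty":-1,"rz":-0.5,"gripper":1},{"tx":0.5,"ty":-1,"rz":-0.5,"gripper":1},{"tx":0.5,"ty":-1,"rz":-0.5,"gripper":1},{"tx":0.5,"ty":-1,"rz":-0.5,"gripper":1},{"tx":0.5,"ty":-1,"rz":-0.5,"gripper":1}]'

```text
$.moves[0]: bad value
```

Emit:
move_arm --moves '[{"tx":0.12,"ty":-1,"rz":-0.362,"gripper":1},{"tx":0.12,"ty":-1,"rz":-0.362,"gripper":1},{"tx":0.12,"ty":-1,"rz":-0.362,"gripper":1},{"tx":0.12,"ty":-1,"rz":-0.362,"gripper":1},{"tx":0.12,"ty":-1,"rz":-0.362,"gripper":1},{"tx":0.12,"ty":-1,"rz":-0.362,"gripper":1},{"tx":0.12,"ty":-1,"rz":-0.362,"gripper":1}]'

```text
$.moves[0]: bad value
```

Emit:
move_arm --moves '[{"tx":0.003,"ty":-0.468,"gripper":1},{"tx":0.003,"ty":-0.468,"gripper":1},{"tx":0.003,"ty":-0.468,"gripper":1},{"tx":0.003,"ty":-0.468,"gripper":1},{"tx":0.003,"ty":-0.468,"gripper":1},{"tx":0.003,"ty":-0.468,"gripper":1}]'

```text
$.moves[0]: bad value
```

Run:
```python
from h import *
s=manip.get_state(); print(s['t'],s['eef_pos'],s['joints'])
r=cv2.Rodrigues(s['tool_rot'])[0]; print(r.round(3), np.degrees(np.arctan2(r[1,1],r[0,1])))
S=cams.capture('side');cv2.imwrite('pics/s2.png',cv2.resize(S['frame'][200:390,250:450,::-1],None,fx=3,fy=3,interpolation=cv2.INTER_CUBIC))
p=[(170.3-.4,284.6)]; T=cams.capture('top')
print('cup rim',tri([ray(S,p[0]),ray(T,(185.1,241.5))]),atz(S,p[0],85),atz(T,(185.1,241.5),85))
```

```text
0.75 [164.90537253 680.32273048 213.92620162] [ 1.29970230e+00  3.78916369e-01  1.73418811e+00 -9.13249012e-06
  1.02848099e+00 -3.33198264e-02]
[[-0.972  0.236  0.   ]
 [ 0.236  0.972  0.   ]
 [-0.     0.    -1.   ]] 76.37681164002932
cup rim (array([564.73165835, 231.57354892,  85.15563464]), [np.float64(0.44821197691183207), np.float64(0.44821197691204256)]) [565.22448114 231.75971877  85.        ] [564.30170779 231.63948788  85.        ]
```

View pics/s2.png

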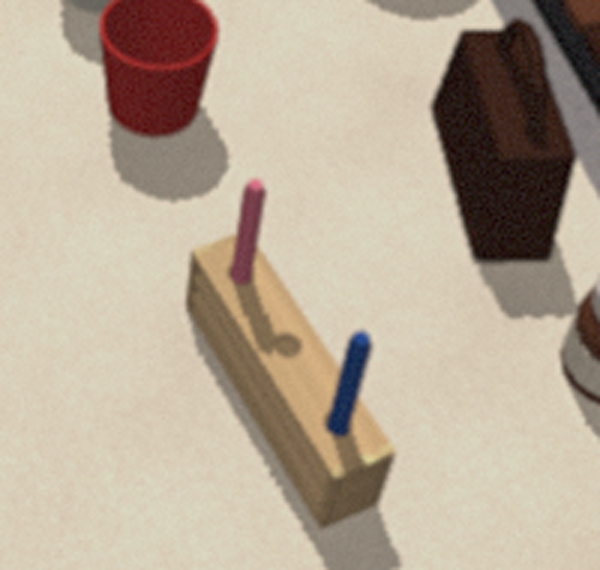

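The crop shows the stand with both tools: blue from top (360,340) to the board (338,430), and pink at (255,185). The arm hasn't moved, because rows must carry all seven numbers.

Emit:
move_arm --moves '[{"rx":0,"ry":0,"rz":-0.5,"tx":0.9,"ty":-0.6,"tz":0,"gripper":1},{"rx":0,"ry":0,"rz":-0.5,"tx":0.9,"ty":-0.6,"tz":0,"gripper":1},{"rx":0,"ry":0,"rz":-0.5,"tx":0.9,"ty":-0.6,"tz":0,"gripper":1},{"rx":0,"ry":0,"rz":-0.5,"tx":0.9,"ty":-0.6,"tz":0,"gripper":1},{"rx":0,"ry":0,"rz":-0.5,"tx":0.9,"ty":-0.6,"tz":0,"gripper":1},{"rx":0,"ry":0,"rz":-0.5,"tx":0.9,"ty":-0.6,"tz":0,"gripper":1},{"rx":0,"ry":0,"rz":-0.5,"tx":0.9,"ty":-0.6,"tz":0,"gripper":1}]'

```text
t: 1.72
eef_pos: [435.2, 500.1, 213.9]
tool_rot: [-0.976, -2.986, 0.0]
ft_force: [-0.8, 0.4, -1.0]
width: 0.998
grip_force: 0.0
```

Emit:
move_arm --moves '[{"rx":0,"ry":0,"rz":-0.5,"tx":0.5,"ty":-1,"tz":0,"gripper":1},{"rx":0,"ry":0,"rz":-0.5,"tx":0.5,"ty":-1,"tz":0,"gripper":1},{"rx":0,"ry":0,"rz":-0.5,"tx":0.5,"ty":-1,"tz":0,"gripper":1},{"rx":0,"ry":0,"rz":-0.5,"tx":0.5,"ty":-1,"tz":0,"gripper":1},{"rx":0,"ry":0,"rz":-0.5,"tx":0.5,"ty":-1,"tz":0,"gripper":1},{"rx":0,"ry":0,"rz":-0.5,"tx":0.5,"ty":-1,"tz":0,"gripper":1},{"rx":0,"ry":0,"rz":-0.5,"tx":0.5,"ty":-1,"tz":0,"gripper":1}]'

```text
t: 2.6
eef_pos: [584.8, 200.6, 213.9]
tool_rot: [-1.539, -2.739, -0.0]
ft_force: [0.1, 0.4, 0.6]
width: 1.001
grip_force: 0.0
```

Emit:
move_arm --moves '[{"rx":0,"ry":0,"rz":-0.362,"tx":0.12,"ty":-1,"tz":0,"gripper":1},{"rx":0,"ry":0,"rz":-0.362,"tx":0.12,"ty":-1,"tz":0,"gripper":1},{"rx":0,"ry":0,"rz":-0.362,"tx":0.12,"ty":-1,"tz":0,"gripper":1},{"rx":0,"ry":0,"rz":-0.362,"tx":0.12,"ty":-1,"tz":0,"gripper":1},{"rx":0,"ry":0,"rz":-0.362,"tx":0.12,"ty":-1,"tz":0,"gripper":1},{"rx":0,"ry":0,"rz":-0.362,"tx":0.12,"ty":-1,"tz":0,"gripper":1},{"rx":0,"ry":0,"rz":-0.362,"tx":0.12,"ty":-1,"tz":0,"gripper":1}]'

```text
t: 3.48
eef_pos: [620.9, -97.8, 213.8]
tool_rot: [-1.909, -2.495, -0.0]
ft_force: [0.6, 0.7, 0.4]
width: 1.001
grip_force: 0.0
```

Emit:
move_arm --moves '[{"rx":0,"ry":0,"rz":0,"tx":0.003,"ty":-0.468,"tz":0,"gripper":1},{"rx":0,"ry":0,"rz":0,"tx":0.003,"ty":-0.468,"tz":0,"gripper":1},{"rx":0,"ry":0,"rz":0,"tx":0.003,"ty":-0.468,"tz":0,"gripper":1},{"rx":0,"ry":0,"rz":0,"tx":0.003,"ty":-0.468,"tz":0,"gripper":1},{"rx":0,"ry":0,"rz":0,"tx":0.003,"ty":-0.468,"tz":0,"gripper":1},{"rx":0,"ry":0,"rz":0,"tx":0.003,"ty":-0.468,"tz":0,"gripper":1}]'

```text
t: 4.22
eef_pos: [622.0, -238.5, 214.0]
tool_rot: [-1.908, -2.495, -0.0]
ft_force: [0.3, 0.1, 0.2]
width: 0.998
grip_force: 0.0
```

Run:
```python
from h import *
s=manip.get_state(); print(s['t'],s['eef_pos'],s['joints'])
r=cv2.Rodrigues(s['tool_rot'])[0]; print(np.degrees(np.arctan2(r[1,1],r[0,1])))
S=cams.capture('side');cv2.imwrite('pics/s3.png',cv2.resize(S['frame'][200:390,250:450,::-1],None,fx=3,fy=3,interpolation=cv2.INTER_CUBIC))
```

```text
4.225 [ 621.98020055 -238.46585739  213.97410222] [-4.01137409e-01  3.26981994e-01  1.80610475e+00  1.14811105e-04
  1.00865767e+00 -6.66162768e-01]
15.181328224099612
```

View pics/s3.png

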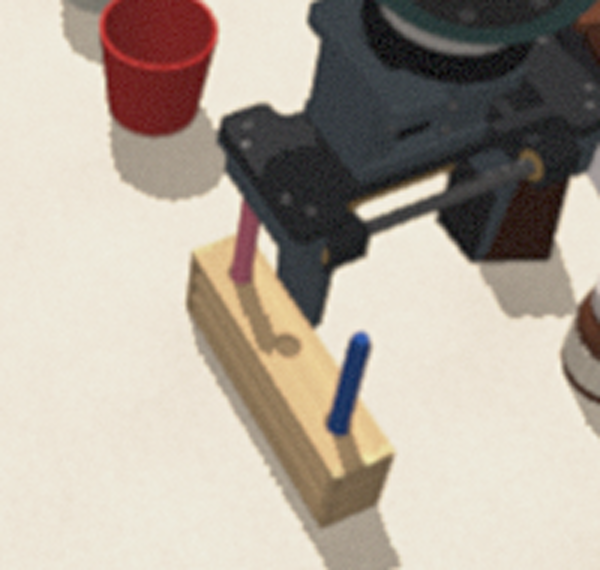

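The open gripper hangs over the blue tool (top at (360,340) in the crop), its near finger at (300,300), with free room on both sides. Next I lower it.

Emit:
move_arm --moves '[{"rx":0,"ry":0,"rz":0,"tx":-0.001,"ty":0,"tz":-0.15,"gripper":1},{"rx":0,"ry":0,"rz":0,"tx":-0.001,"ty":0,"tz":-0.28,"gripper":1},{"rx":0,"ry":0,"rz":0,"tx":-0.001,"ty":0,"tz":-0.36,"gripper":1},{"rx":0,"ry":0,"rz":0,"tx":-0.001,"ty":0,"tz":-0.396,"gripper":1},{"rx":0,"ry":0,"rz":0,"tx":-0.001,"ty":0,"tz":-0.396,"gripper":1},{"rx":0,"ry":0,"rz":0,"tx":-0.001,"ty":0,"tz":-0.396,"gripper":0.5},{"rx":0,"ry":0,"rz":0,"tx":-0.001,"ty":0,"tz":-0.396,"gripper":0.3},{"rx":0,"ry":0,"rz":0,"tx":-0.001,"ty":0,"tz":-0.396,"gripper":0.3},{"rx":0,"ry":0,"rz":0,"tx":-0.001,"ty":0,"tz":-0.396,"gripper":0.3},{"rx":0,"ry":0,"rz":0,"tx":-0.001,"ty":0,"tz":-0.396,"gripper":0.3}]' --grip_force 12

```text
t: 5.52
eef_pos: [621.5, -240.1, 95.2]
tool_rot: [1.911, 2.494, -0.0]
ft_force: [-0.3, 0.5, -0.4]
width: 0.479
grip_force: 0.0
```

Run:
```python
from h import *
print(manip.get_state()['eef_pos'])
S=cams.capture('side');T=cams.capture('top')
a=cv2.resize(S['frame'][230:390,290:420,::-1],None,fx=3,fy=3,interpolation=cv2.INTER_CUBIC);b=cv2.resize(T['frame'][110:270,350:480,::-1],None,fx=3,fy=3,interpolation=cv2.INTER_CUBIC)
cv2.imwrite('pics/s4.png',np.hstack([a,b]))
```

```text
[ 621.4969795  -240.08849994   95.19057672]
```

View pics/s4.png

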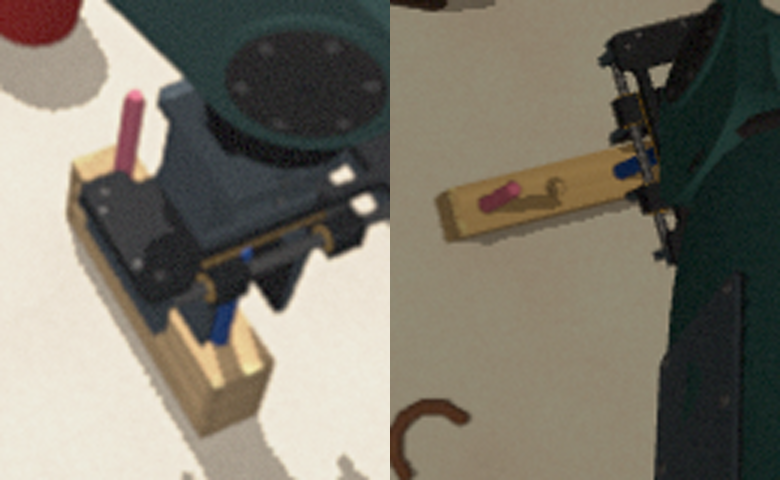

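The side crop shows the blue handle at (222,320), between the left finger at (205,330) and the right one at (280,300). The stand is undisturbed. Now I close.

Emit:
move_arm --moves '[{"rx":0,"ry":0,"rz":0,"tx":0,"ty":0,"tz":0,"gripper":0.25},{"rx":0,"ry":0,"rz":0,"tx":0,"ty":0,"tz":0,"gripper":0.22},{"rx":0,"ry":0,"rz":0,"tx":0,"ty":0,"tz":0,"gripper":0.2},{"rx":0,"ry":0,"rz":0,"tx":0,"ty":0,"tz":0,"gripper":0.2},{"rx":0,"ry":0,"rz":0,"tx":0,"ty":0,"tz":0,"gripper":0.2}]' --grip_force 8

```text
t: 6.25
eef_pos: [621.5, -240.1, 95.1]
tool_rot: [1.911, 2.494, 0.0]
ft_force: [-0.3, -0.5, 1.2]
width: 0.204
grip_force: 0.0
```

Run:
```python
from h import *
s=manip.get_state();print(s['width'],s['grip_force'],s['ft_force'])
S=cams.capture('side')
for z in (64,80,114): 
    p=cv2.projectPoints(np.array([[621.5,-240.1,z]]),np.array(S['rvec'],float),np.array(S['tvec'],float),np.array([[S['fx'],0,S['cx']],[0,S['fy'],S['cy']],[0,0,1]]),np.array([S['k1'],0,0,0.]))[0].ravel(); print(z,p.round(1))
cv2.imwrite('pics/s5.png',cv2.resize(S['frame'][270:370,310:410,::-1],None,fx=6,fy=6,interpolation=cv2.INTER_CUBIC))
```

```text
0.20439646227735822 0.0 [-0.25216973 -0.4609811   1.24417335]
64 [362.5 341.4]
80 [363.8 336.6]
114 [366.7 326. ]
```

View pics/s5.png

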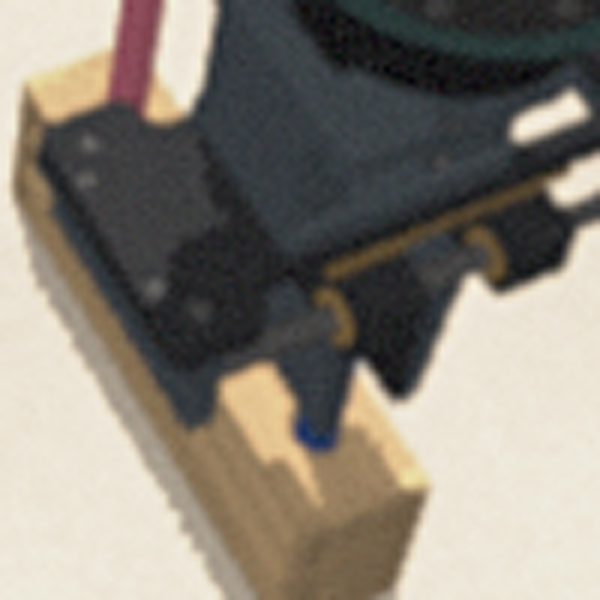

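The blue base shows at (318,435) in the crop, which is full-frame (342.5,363). That agrees with the grasp axis predicted at (341.4,362.5), so I close fully.

Emit:
move_arm --moves '[{"rx":0,"ry":0,"rz":0,"tx":0,"ty":0,"tz":0,"gripper":0.17},{"rx":0,"ry":0,"rz":0,"tx":0,"ty":0,"tz":0,"gripper":0.15},{"rx":0,"ry":0,"rz":0,"tx":0,"ty":0,"tz":0,"gripper":0.05},{"rx":0,"ry":0,"rz":0,"tx":0,"ty":0,"tz":0,"gripper":0.05},{"rx":0,"ry":0,"rz":0,"tx":0,"ty":0,"tz":0,"gripper":0.05}]' --grip_force 15

```text
t: 6.92
eef_pos: [621.5, -240.1, 95.1]
tool_rot: [-1.911, -2.494, 0.0]
ft_force: [0.1, 0.5, -0.6]
width: 0.145
grip_force: 15.0
```

Emit:
move_arm --moves '[{"rx":0,"ry":0,"rz":0,"tx":0,"ty":0,"tz":0.02,"gripper":0.05},{"rx":0,"ry":0,"rz":0,"tx":0,"ty":0,"tz":0.04,"gripper":0.05},{"rx":0,"ry":0,"rz":0,"tx":0,"ty":0,"tz":0.06,"gripper":0.05},{"rx":0,"ry":0,"rz":0,"tx":0,"ty":0,"tz":0.06,"gripper":0.05}]' --grip_force 15

```text
t: 7.42
eef_pos: [621.9, -240.2, 113.9]
tool_rot: [1.91, 2.493, 0.0]
ft_force: [-1.0, 1.1, 0.0]
width: 0.15
grip_force: 15.0
```

Run:
```python
from h import *
S=cams.capture('side')
cv2.imwrite('pics/s6.png',cv2.resize(S['frame'][250:390,300:420,::-1],None,fx=4,fy=4,interpolation=cv2.INTER_CUBIC))
```

```text
(no output)
```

View pics/s6.png

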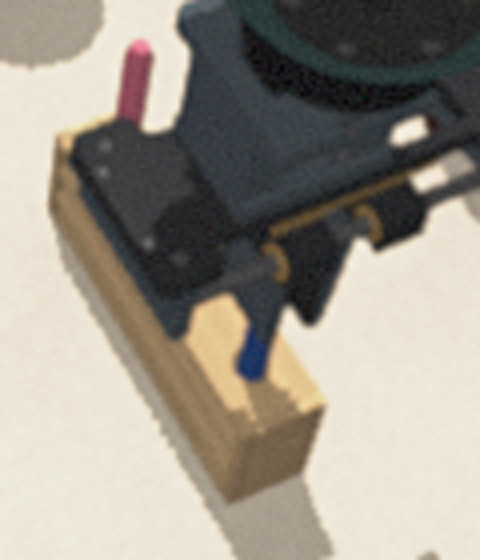

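The stand corner is still at full-frame (375,358), where it was, and the blue handle slides up at (252,360) in the crop. I keep lifting.

Emit:
move_arm --moves '[{"rx":0,"ry":0,"rz":0,"tx":0,"ty":0,"tz":0.03,"gripper":0.05},{"rx":0,"ry":0,"rz":0,"tx":0,"ty":0,"tz":0.06,"gripper":0.05},{"rx":0,"ry":0,"rz":0,"tx":0,"ty":0,"tz":0.1,"gripper":0.05},{"rx":0,"ry":0,"rz":0,"tx":0,"ty":0,"tz":0.14,"gripper":0.05},{"rx":0,"ry":0,"rz":0,"tx":0,"ty":0,"tz":0.18,"gripper":0.05},{"rx":0,"ry":0,"rz":0,"tx":0,"ty":0,"tz":0.22,"gripper":0.05},{"rx":0,"ry":0,"rz":0,"tx":0,"ty":0,"tz":0.3,"gripper":0.05},{"rx":0,"ry":0,"rz":0,"tx":0,"ty":0,"tz":0.4,"gripper":0.05},{"rx":0,"ry":0,"rz":0,"tx":0,"ty":0,"tz":0.5,"gripper":0.05},{"rx":0,"ry":0,"rz":0,"tx":0,"ty":0,"tz":0.587,"gripper":0.05},{"rx":0,"ry":0,"rz":0,"tx":0,"ty":0,"tz":0.587,"gripper":0.05},{"rx":0,"ry":0,"rz":0,"tx":0,"ty":0,"tz":0.587,"gripper":0.05}]' --grip_force 20

```text
t: 8.98
eef_pos: [621.1, -239.9, 288.4]
tool_rot: [-1.91, -2.493, 0.0]
ft_force: [-0.1, -0.2, -1.1]
width: 0.148
grip_force: 20.0
```

Run:
```python
from h import *
S=cams.capture('side')
cv2.imwrite('pics/s7.png',cv2.resize(S['frame'][220:390,290:450,::-1],None,fx=3,fy=3,interpolation=cv2.INTER_CUBIC))
```

```text
(no output)
```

View pics/s7.png

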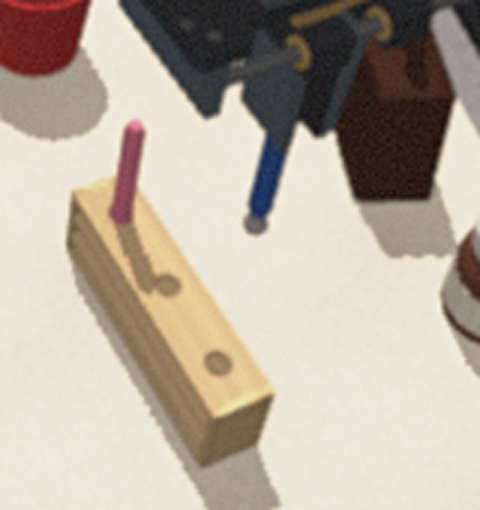

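The blue tool is clear of the stand, its ball at (224,256) in the crop. The stand and pink tool are unmoved, so I carry the tool to the cup.

Emit:
move_arm --moves '[{"rx":0,"ry":0,"rz":0,"tx":-0.01,"ty":0.1,"tz":0,"gripper":0.05},{"rx":0,"ry":0,"rz":0,"tx":-0.03,"ty":0.25,"tz":0,"gripper":0.05},{"rx":0,"ry":0,"rz":0,"tx":-0.045,"ty":0.4,"tz":0,"gripper":0.05},{"rx":0,"ry":0,"rz":0,"tx":-0.06,"ty":0.55,"tz":0,"gripper":0.05},{"rx":0,"ry":0,"rz":0,"tx":-0.08,"ty":0.7,"tz":0,"gripper":0.05},{"rx":0,"ry":0,"rz":0,"tx":-0.09,"ty":0.82,"tz":0,"gripper":0.05},{"rx":0,"ry":0,"rz":0,"tx":-0.1,"ty":0.9,"tz":0,"gripper":0.05}]'

```text
t: 9.9
eef_pos: [590.7, 31.5, 288.1]
tool_rot: [-1.909, -2.494, 0.002]
ft_force: [0.8, -0.4, -0.7]
width: 0.151
grip_force: 20.0
```

Emit:
move_arm --moves '[{"rx":0,"ry":0,"rz":0,"tx":-0.015,"ty":0.12,"tz":0,"gripper":0.05},{"rx":0,"ry":0,"rz":0,"tx":-0.035,"ty":0.27,"tz":0,"gripper":0.05},{"rx":0,"ry":0,"rz":0,"tx":-0.055,"ty":0.42,"tz":0,"gripper":0.05},{"rx":0,"ry":0,"rz":0,"tx":-0.072,"ty":0.55,"tz":0,"gripper":0.05},{"rx":0,"ry":0,"rz":0,"tx":-0.083,"ty":0.63,"tz":0,"gripper":0.05},{"rx":0,"ry":0,"rz":0,"tx":-0.088,"ty":0.672,"tz":0,"gripper":0.05},{"rx":0,"ry":0,"rz":0,"tx":-0.088,"ty":0.672,"tz":0,"gripper":0.05},{"rx":0,"ry":0,"rz":0,"tx":-0.088,"ty":0.672,"tz":0,"gripper":0.05}]'

```text
t: 10.9
eef_pos: [565.2, 230.7, 289.0]
tool_rot: [-1.911, -2.493, 0.001]
ft_force: [-0.8, -0.3, 0.2]
width: 0.151
grip_force: 20.0
```

Run:
```python
from h import *
S=cams.capture('side')
cv2.imwrite('pics/s8.png',cv2.resize(S['frame'][60:220,200:360,::-1],None,fx=3,fy=3,interpolation=cv2.INTER_CUBIC))
```

```text
(no output)
```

View pics/s8.png

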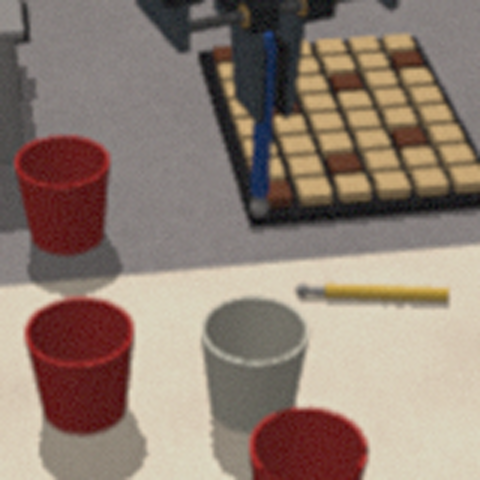

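The tool hangs plumb over the white cup, its ball at (210,260) and the rim centre at (330,255) in the crop. I lower it.

Emit:
move_arm --moves '[{"rx":0,"ry":0,"rz":0,"tx":0,"ty":0,"tz":-0.1,"gripper":0.05},{"rx":0,"ry":0,"rz":0,"tx":0,"ty":0,"tz":-0.2,"gripper":0.05},{"rx":0,"ry":0,"rz":0,"tx":0,"ty":0,"tz":-0.3,"gripper":0.05},{"rx":0,"ry":0,"rz":0,"tx":0,"ty":0,"tz":-0.38,"gripper":0.05},{"rx":0,"ry":0,"rz":0,"tx":0,"ty":0,"tz":-0.45,"gripper":0.05},{"rx":0,"ry":0,"rz":0,"tx":0,"ty":0,"tz":-0.51,"gripper":0.05},{"rx":0,"ry":0,"rz":0,"tx":0,"ty":0,"tz":-0.56,"gripper":0.05},{"rx":0,"ry":0,"rz":0,"tx":0,"ty":0,"tz":-0.59,"gripper":0.05},{"rx":0,"ry":0,"rz":0,"tx":0,"ty":0,"tz":-0.61,"gripper":0.05},{"rx":0,"ry":0,"rz":0,"tx":0,"ty":0,"tz":-0.62,"gripper":0.05},{"rx":0,"ry":0,"rz":0,"tx":0,"ty":0,"tz":-0.62,"gripper":0.05},{"rx":0,"ry":0,"rz":0,"tx":0,"ty":0,"tz":-0.62,"gripper":0.05}]'

```text
t: 12.45
eef_pos: [565.3, 231.6, 103.6]
tool_rot: [1.91, 2.494, 0.001]
ft_force: [-0.1, 0.4, -0.3]
width: 0.152
grip_force: 20.0
```

Emit:
move_arm --moves '[{"rx":0,"ry":0,"rz":0,"tx":0,"ty":0,"tz":-0.007,"gripper":0.05},{"rx":0,"ry":0,"rz":0,"tx":0,"ty":0,"tz":-0.013,"gripper":0.05},{"rx":0,"ry":0,"rz":0,"tx":0,"ty":0,"tz":-0.013,"gripper":0.05},{"rx":0,"ry":0,"rz":0,"tx":0,"ty":0,"tz":-0.013,"gripper":0.05}]'

```text
t: 12.95
eef_pos: [565.1, 231.5, 99.3]
tool_rot: [-1.911, -2.494, 0.0]
ft_force: [-0.6, -0.3, -1.2]
width: 0.147
grip_force: 20.0
```

Emit:
move_arm --moves '[{"rx":0,"ry":0,"rz":0,"tx":0,"ty":0,"tz":0,"gripper":0.2},{"rx":0,"ry":0,"rz":0,"tx":0,"ty":0,"tz":0,"gripper":0.4},{"rx":0,"ry":0,"rz":0,"tx":0,"ty":0,"tz":0,"gripper":0.7},{"rx":0,"ry":0,"rz":0,"tx":0,"ty":0,"tz":0,"gripper":1},{"rx":0,"ry":0,"rz":0,"tx":0,"ty":0,"tz":0,"gripper":1},{"rx":0,"ry":0,"rz":0,"tx":0,"ty":0,"tz":0,"gripper":1},{"rx":0,"ry":0,"rz":0,"tx":0,"ty":0,"tz":0,"gripper":1},{"rx":0,"ry":0,"rz":0,"tx":0,"ty":0,"tz":0.03,"gripper":1},{"rx":0,"ry":0,"rz":0,"tx":0,"ty":0,"tz":0.08,"gripper":1},{"rx":0,"ry":0,"rz":0,"tx":0,"ty":0,"tz":0.16,"gripper":1},{"rx":0,"ry":0,"rz":0,"tx":0,"ty":0,"tz":0.28,"gripper":1},{"rx":0,"ry":0,"rz":0,"tx":0,"ty":0,"tz":0.42,"gripper":1},{"rx":0,"ry":0,"rz":0,"tx":0,"ty":0,"tz":0.58,"gripper":1},{"rx":0,"ry":0,"rz":0,"tx":0,"ty":0,"tz":0.7,"gripper":1},{"rx":0,"ry":0,"rz":0,"tx":0,"ty":0,"tz":0.7,"gripper":1},{"rx":0,"ry":0,"rz":0,"tx":0,"ty":0,"tz":0.7,"gripper":1}]'

```text
t: 14.95
eef_pos: [564.8, 231.4, 309.3]
tool_rot: [1.911, 2.494, -0.0]
ft_force: [0.7, -0.6, 0.3]
width: 0.999
grip_force: 0.0
```

Run:
```python
from h import *
from m import ends
s=manip.get_state();print(s['t'],s['eef_pos'],s['ft_force'],s['width'])
S=cams.capture('side')
print('blue',ends(S,'b',(80,210,230,340)),'pink',ends(S,'p',(250,300,320,345)))
for l in ['cup','stand','blue_center']:
    for q in spotter.silhouettes(S,l):
        p=np.argwhere(q['mask']);print(l,round(q['confidence'],2),np.round(q['point']),p.min(0),p.max(0))
```

```text
14.95 [564.75228412 231.38786757 309.33579702] [ 0.74716208 -0.61815026  0.28147319] 0.999459210010213
blue (array([145.96600364, 285.23148433]), array([178.03595646, 283.81282532]), 109, (array([146., 282.]), array([178., 286.]))) pink (array([260.8982628 , 334.32538993]), array([292.92393704, 329.49563343]), 112, (array([261., 328.]), array([293., 336.])))
cup 0.97 [221. 303.] [196 283] [245 322]
cup 0.76 [179. 225.] [159 209] [204 244]
cup 0.7 [123. 220.] [105 205] [145 236]
cup 0.61 [180. 286.] [159 266] [203 302]
stand 0.79 [328. 348.] [279 312] [376 380]
blue_center 0.73 [162. 285.] [147 282] [180 287]
```

```bash
python3 -c "
from h import *
print(workorder.job_done())"
```

```text
the job is handed in; nothing more can be done
None
```

The job is handed in: the blue tool stands ball down in the white cup, and the last side picture shows the cup, stand and pink tool where they started; the judge gave no verdict.

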